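Put the weighing tray back on the scale

ROBOT

A 6-joint arm with a two-finger parallel gripper is mounted at the origin on the work surface. World frame = base frame: x ahead of the robot, y to its left, z up, the work surface at z = 0. Lengths are in m, angles in rad, forces in N, time in s.
With the tool pointing down it reaches from about 0.225 to 0.725 m from the base axis. Payload 3.1 kg.
Tool frame: the origin (TCP) lies on the mounting face of the last link; the fingertips stand 173 mm ahead of it and the grasp point (between the pads) lies 155 mm ahead of it (tip_reach is the distance from the TCP to the fingertips, in m); z points along the fingers, y is the line along which they close (so a half turn about z gives the same grasp; the last joint's range is limited). The gripper opens to 85 mm and grips with 20 to 120 N. Pads are 22 mm wide; open, the fingers measure 114 mm over their backs; the gripper's body (76 mm by 85 mm) begins 54 mm behind the grasp point. The pads swing forward as they close: fully open they stand 13 mm farther back than shut.
Start: joints at [1.114, 0.048, 0.099, 1.622, 0, 1.443], TCP at [0.17, 0.497, 0.405] pointing down, gripper open.
Joint ranges: [-2.91, 2.91], [-0.99, 1.94], [-1.21, 1.42], [-2.12, 2.29], [-1.49, 1.47], [-3.14, 3.14]. Speed limits (rad/s): [2.79, 2.79, 3.14, 3.14, 3.14, 3.14].

INTERFACE

Orientations are given as a 3x3 rotation matrix whose columns are the frame's x, y, z axes.
In Python, from bench import sense, grab_frame, camera_info, finish_job, tip_reach gives the robot as it stands.
- The arm moves only by the tool jog_arm, never from a script. Its argument "moves" is text: rows parted by semicolons, each of 7 numbers parted by spaces: the closure, from -1 (fully open) to 1 (shut), then the shift along the tool's x, y, z in cm, then the turn, a rotation vector about the tool's x, y, z in rad. In form: jaw dx dy dz wx wy wz; .... A call has 1 to 20 rows; each row shifts and turns the commanded pose from where the row before left it, along the tool's axes as they then stand; what a row does not reach is not made up. A row lasts 1/12 s, in which the tool goes at most 41.7 mm and 7.16 degrees, less where a joint would pass 70% of its speed; a pose out of reach is approached as far as the arm can. A call is refused whole if a number of a shift passes 4.17 or a number of a turn 0.125, either way. A call with a gripper value outside its range is refused whole. The fingers move at their own pace and stop on an object; "newtons" is the grip in N (left out, the last holds). Time passes only in rows, so rows that do not move let the fingers close. It gives the time, the measured TCP pose, the force, the opening and the grip force at its end, in the units of the state.
- sense(): the state, without advancing time (a new reading comes with each control period).
- grab_frame(name): name is "scene" or "side" or "wrist"; returns the picture (384x512x3 uint8, red, green, blue); there is no depth.
- camera_info(name): a dict with "K" (3x3 intrinsics, pixels), "T" (4x4, takes a point from camera to world coordinates). Camera axes: x right, y down, z forward; pixel columns grow to the right and rows downward; lengths in m; the calibration is good to about 2 mm. A picture is of the moment at which its call begins: read the wrist's pose just before it. camera_info takes no time and is no camera call; for the wrist camera it gives the pose at the moment of the call.
- finish_job(): hands the job in; it is judged then, once.
The state is a dict: "clock": time; "joints": joint angles; "qvel": joint speeds; "joint_torque": joint torques, N m; "tcp_pos": TCP position; "eef_rot": TCP orientation; "wrist_force": force on the tool from outside, world axes, zero at the start; "ft_torque": the same for the moment, N m; "finger_gap": finger opening in m; "finger_force": force on a finger pad.
Only numpy, scipy, OpenCV 4.12 (cv2) and the standard library are available. Lean on these libraries where they do the work, as an engineer would, in place of code of your own. Each camera call takes 0.05 s, during which the arm holds its last target. There are 200 camera calls.

TASK

The scale's white weighing tray has been left lying flat on the packing counter, too low and too wide to take hold of. Slide it out over the counter's front edge until its near side sticks out about 4 cm, then pinch that side from above and below and lift it away. Lower it gently onto the scale's platter before letting go, centred and square so that its base is flush with the platter all round, and leave the scale and the other things on the counter where they are.

Things in the scene. Friction and masses are not known exactly. Their poses are not given: they have to be found in the camera images.
- counter: Light wood packing counter ahead of the robot, fixed, top at z = 0, slab 30 mm thick, 1560 mm wide, 500 mm deep. Origin: middle of its front (robot-side) top edge; x points across it away from the robot, y along the edge. Before the edge is an open gap, at least 200 mm, to the robot's own bench (also z = 0). Distance and angle (0.04 rad) vary.
- tray_center (a point): Centre of the loose white plastic weighing tray, 10 mm above its underside. An open dish 160 mm (x) by 184 mm (y) over the rim, 20 mm high, about 0.22 kg. Floor 5 mm thick, 120 x 144 mm underneath, 107 x 131 mm inside. Starts flat on the counter, upright, all of it behind the edge. x points away from the robot (within 0.3 rad), z up.
- tray_side (a point): Middle of the tray's near (robot-side, -x) sloping side, half-way up and half-way through it: 64 mm from the tray's centre along -x and level with it. All four sides are straight, 8 mm thick, and rise outward from the floor at 45 degrees to the level rim. Axes as the tray's.
- platter (a point): Centre of the top of the scale's white platter: a flat plate 120 mm (x) by 144 mm (y) by 10 mm, the same outline as the tray's underside, its top 50 mm above the counter. x points away from the robot (within 0.3 rad), z up. It is a fixed part of the scale.
- scale: Loose bench scale, 0.9 kg, grey and white. Origin on the counter under the platter's centre, axes as the platter's. Under the platter its body, 126 mm deep (x) and 30 mm high, reaches from y = -80 to +155 mm; the display and keys lie on it beside the platter, y = +95 to +150 mm.
- bowl_center (a point): Bystander: steel bowl, 124 mm across and 58 mm high, on the counter to one side. The point is its centre, half-way up.
- measure_center (a point): Bystander: clear measuring mug, 68 mm across and 75 mm high, with a handle. The point is its centre, half-way up.
- canister_center (a point): Bystander: amber glass jar with a lid, 80 mm across and 115 mm high. The point is its centre, half-way up.

How it is judged:
By the outcome, as a careful person would: the job done as asked, in the order asked, and still so for the second after the job is handed in, with the robot touching nothing.
It also fails if it takes over 56 s, if anything falls off the work surface, if the arm or the gripper's body presses on something with over 40 N, if the wrist force passes 120 N, or if a joint passes its speed limit or range.

## Working session

There is one attempt and no reset: what is moved stays moved. The work goes in short steps, Python scripts to look and compute and a tool call to move; the robot and the scene stay as the last step left them, time stands still between calls to the robot, and variables do not carry over. Pictures are saved under pics/ and viewed, at most 10 in all, crops included, and the job is handed in when it is done.

Besides the shell and the picture viewer there is one more tool, called after "Request:" by a JSON object that holds its "api" and its "payload", one argument or row to a line. jog_arm: Moves the arm, as the interface text tells. Its arguments: {"type":"object","properties":{"moves":{"type":"string"},"newtons":{"type":"number"}},"required":["moves"]}

```bash
mkdir -p pics; ls
python3 - <<'E'
from bench import *
import cv2,numpy as np
np.set_printoptions(precision=4,suppress=True)
s=sense(); print(s['clock'],s['tcp_pos'],s['eef_rot'],s['finger_gap'],tip_reach)
for n in ("scene","side","wrist"):
    c=camera_info(n); print(n,c["K"],c["T"])
    cv2.imwrite(f"pics/{n}0.png",grab_frame(n)[:,:,::-1])
E
```

```text
pics
0.0 [0.1694 0.4967 0.4035] [[-0.9465  0.3228 -0.001 ]
 [ 0.3228  0.9464 -0.0021]
 [ 0.0003 -0.0023 -1.    ]] 0.08530965021958664 0.1734
scene [[382.294    0.     257.2635]
 [  0.     382.294  186.4444]
 [  0.       0.       1.    ]] [[ 0.0284  0.8406 -0.541   1.3226]
 [ 0.9995 -0.0324  0.0021 -0.0024]
 [-0.0158 -0.5407 -0.841   1.0798]
 [ 0.      0.      0.      1.    ]]
side [[480.9353   0.     257.4245]
 [  0.     480.9353 190.2376]
 [  0.       0.       1.    ]] [[ 0.7008 -0.4342  0.566  -0.2116]
 [-0.713  -0.4005  0.5756 -0.8568]
 [-0.0233 -0.8069 -0.5902  0.956 ]
 [ 0.      0.      0.      1.    ]]
wrist [[267.1601   0.     260.5408]
 [  0.     267.1601 194.3765]
 [  0.       0.       1.    ]] [[ 0.3225  0.8989  0.2966  0.0939]
 [ 0.9466 -0.3056 -0.103   0.5237]
 [-0.0019  0.314  -0.9494  0.3749]
 [ 0.      0.      0.      1.    ]]
```

View pics/scene0.png

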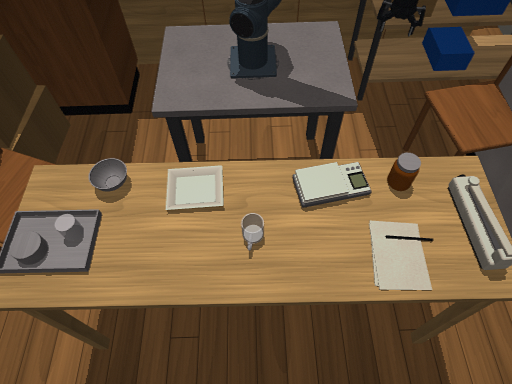

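View pics/side0.png

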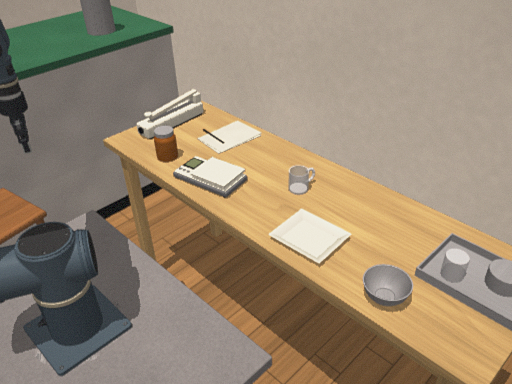

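The scene view shows the tray around (195,188), the scale's platter at (322,181), the bowl at (108,175), the mug at (253,230) and the jar at (404,172). The side view shows the tray at (310,236), the scale at (210,173) and the bowl at (387,287). I'll zoom in for corners.

Run:
```python
import cv2,numpy as np
a=cv2.imread('pics/scene0.png');b=cv2.imread('pics/side0.png')
def crop(im,u,v,w=100,h=75):
    c=cv2.resize(im[v:v+h,u:u+w],(400,300),interpolation=cv2.INTER_CUBIC); 
    cv2.putText(c,f"{u},{v} x4",(5,295),0,.5,(0,0,255),1); return c
cv2.imwrite('pics/crops.png',np.vstack([np.hstack([crop(a,150,150),crop(a,280,150)]),np.hstack([crop(b,260,200),crop(b,165,140)])]))
```

```text
(no output)
```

View pics/crops.png

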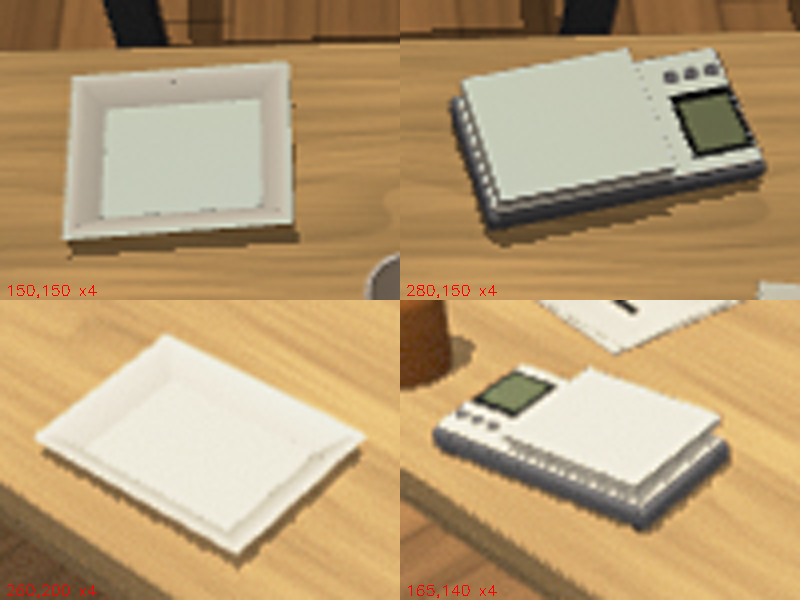

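```bash
cat > h.py <<'E'
from bench import *
import cv2,numpy as np
from scipy.optimize import least_squares
np.set_printoptions(precision=4,suppress=True)
def proj(ci,P):
    T=np.linalg.inv(ci["T"]); p=(T[:3,:3]@np.asarray(P).T).T+T[:3,3]; q=(ci["K"]@p.T).T; return q[:,:2]/q[:,2:]
def back(ci,uv,z):
    d=ci["T"][:3,:3]@np.linalg.inv(ci["K"])@np.array([uv[0],uv[1],1.]); o=ci["T"][:3,3]; return o+d*(z-o[2])/d[2]
def rect(p,hx,hy,z):
    x,y,a=p; c,s=np.cos(a),np.sin(a)
    return np.array([[x+c*i*hx-s*j*hy,y+s*i*hx+c*j*hy,z] for i,j in((-1,-1),(-1,1),(1,1),(1,-1))])
def fit(obs,hx,hy,z,x0=(.5,0,0)):  # obs: list of (ci, 4 uv in order near-y, near+y, far+y, far-y)
    f=lambda p:np.concatenate([(proj(c,rect(p,hx,hy,z))-uv).ravel() for c,uv in obs])
    r=least_squares(f,x0); return r.x,r.fun.reshape(-1,2)
E
python3 - <<'E'
from h import *
a,b=camera_info("scene"),camera_info("side")
cr=lambda u,v,L:np.array(L)/4.+[u,v]-.375
t1=cr(150,150,[(73,75),(288,63),(293,226),(65,241)]); t2=cr(260,200,[(238,256),(37,138),(167,35),(364,137)])
p1=cr(280,150,[(62,80),(230,50),(276,167),(103,202)]); p2=cr(165,140,[(237,190),(108,140),(188,70),(320,118)])
for o,hx,hy,z in(((t1,t2),.08,.092,.02),((p1,p2),.06,.072,.05)):
    for obs in([(a,o[0])],[(b,o[1])],[(a,o[0]),(b,o[1])]): 
        x,r=fit(obs,hx,hy,z); print(x,np.abs(r).max())
print([back(a,uv,0) for uv in((150,162.5),(380,158.5))],[back(b,uv,0) for uv in((260,321-0.),(165,187.5),(205,215),(307,347.5))])
print('bowl',back(a,(108,175),.03),back(b,(387,287),.03),'mug',back(a,(253,228),.04),'jar',back(a,(404,172),.06))
E
```

```text
[ 0.6341 -0.2066  0.043 ] 0.5926439067893341
[ 0.635  -0.208   0.0453] 0.9706716611138972
[ 0.6347 -0.2074  0.0444] 1.2023616718728931
[0.6449 0.208  0.1815] 0.46144044756408675
[0.6424 0.1999 0.1974] 1.6022674394571936
[0.6452 0.2058 0.1883] 2.0493511713781913
[array([ 0.5133, -0.3741,  0.    ]), array([0.5283, 0.4332, 0.    ])] [array([ 0.3216, -0.3103,  0.    ]), array([0.5019, 0.3192, 0.    ]), array([0.4982, 0.1045, 0.    ]), array([ 0.3423, -0.4425,  0.    ])]
bowl [ 0.5824 -0.4989  0.03  ] [ 0.6028 -0.4871  0.03  ] mug [ 0.8025 -0.0169  0.04  ] jar [0.6295 0.475  0.06  ]
```

```bash
cat >> h.py <<'E'
from scipy.spatial.transform import Rotation as Ro
def go(R,p):
    s=sense(); R0=s['eef_rot']; p0=np.array(s['tcp_pos'])
    print('clock',s['clock'],'tcp',p0,'gap',s['finger_gap'],'F',np.array(s['wrist_force']))
    print('turn',Ro.from_matrix(R0.T@R).as_rotvec(),'shift cm (before turn)',R0.T@(p-p0)*100,'(after turn)',R.T@(p-p0)*100)
def down(a): return np.array([[-np.cos(a),-np.sin(a),0],[-np.sin(a),np.cos(a),0],[0,0,-1.]])
def tilt(a,th=np.pi/4): # th below horizontal
    c,s=np.cos(th),np.sin(th); F=np.array([np.cos(a),np.sin(a),0]);U=np.array([0,0,1.])
    z=F*c-U*s; y=F*s+U*c; return np.c_[np.cross(y,z),y,z]
E
python3 - <<'E'
from h import *
im=cv2.imread('pics/scene0.png').astype(float).sum(2); a=camera_info("scene")
P=[]
for u in list(range(40,155))+list(range(225,290))+list(range(370,395))+list(range(425,450)):
    g=np.diff(cv2.GaussianBlur(im,(3,3),0)[148:172,u]); P.append(back(a,(u,148+g.argmax()+.5),0)[:2])
P=np.array(P); l=cv2.fitLine(P.astype(np.float32),cv2.DIST_HUBER,0,.001,.001).ravel()
k=l[0]/l[1]; print('edge x=%.4f+%.4f*y'%(l[2]-k*l[3],k), np.median(np.abs(P[:,0]-(l[2]+k*(P[:,1]-l[3])))))
a_=.044; c=np.array([.6345,-.207,0]); F=np.array([np.cos(a_),np.sin(a_),0])
go(down(a_), c-.025*F+[0,0,.16+.06])
E
```

```text
edge x=0.5175+0.0148*y 0.000900573796543902
clock 0.15 tcp [0.1695 0.4967 0.4038] gap 0.08581519672698026 F [0.5128 0.6391 0.4971]
turn [-0.0018 -0.0006 -0.3728] shift cm (before turn) [-64.4154 -52.4602  18.4551] (after turn) [-40.8632 -72.3501  18.3757]
```

Request:
{"api": "jog_arm", "payload": {
  "moves": "-1 0 0 0 0 0 -0.124;-1 0 0 0 0 0 -0.124;-1 0 0 0 0 0 -0.125",
  "newtons": 60
}}

```text
clock: 0.4
tcp_pos: [0.1695, 0.4968, 0.4042]
eef_rot: [[-0.999, -0.05, -0.0], [-0.05, 0.999, -0.001], [0.0, -0.001, -1.0]]
wrist_force: [-0.9, 0.8, -0.2]
finger_gap: 0.0854
finger_force: 0.0
```

Request:
{"api": "jog_arm", "payload": {
  "moves": "-1 -2 -3.6 0 0 0 0;-1 -2 -3.6 0 0 0 0;-1 -2 -3.6 0 0 0 0;-1 -2 -3.6 0 0 0 0;-1 -2 -3.6 0 0 0 0;-1 -2 -3.6 0 0 0 0;-1 -2 -3.6 0 0 0 0;-1 -2 -3.6 0 0 0 0;-1 -2 -3.6 0 0 0 0;-1 -2 -3.6 0 0 0 0;-1 -2 -3.6 0 0 0 0;-1 -2 -3.6 0 0 0 0;-1 -2 -3.6 0 0 0 0;-1 -2 -3.6 0 0 0 0;-1 -2 -3.6 0 0 0 0;-1 -2 -3.6 0 0 0 0;-1 -2 -3.6 0 0 0 0;-1 -2 -3.6 0 0 0 0;-1 -2 -3.6 0 0 0 0;-1 -2 -3.6 0 0 0 0"
}}

```text
clock: 2.07
tcp_pos: [0.6016, -0.2067, 0.404]
eef_rot: [[-0.999, -0.044, -0.001], [-0.044, 0.999, 0.0], [0.001, 0.0, -1.0]]
wrist_force: [1.2, 0.5, -0.0]
finger_gap: 0.085
finger_force: 0.0
```

Run:
```python
from h import *
a_=.044; c=np.array([.6345,-.207,0]); F=np.array([np.cos(a_),np.sin(a_),0])
go(down(a_), c-.025*F+[0,0,.16+.06])
w=camera_info("wrist"); im=grab_frame("wrist")[:,:,::-1]; cv2.imwrite("pics/w1.png",im); print(w["T"])
```

```text
clock 2.0667 tcp [ 0.6016 -0.2067  0.404 ] gap 0.08499038954421216 F [ 1.1702  0.4565 -0.0009]
turn [ 0.0005 -0.0007 -0.0002] shift cm (before turn) [-0.803  -0.1818 18.4015] (after turn) [-0.7904 -0.1733 18.4021]
[[-0.0442  0.9486  0.3134  0.5218]
 [ 0.999   0.0419  0.0143 -0.2091]
 [ 0.0004  0.3137 -0.9495  0.3754]
 [ 0.      0.      0.      1.    ]]
```

View pics/w1.png

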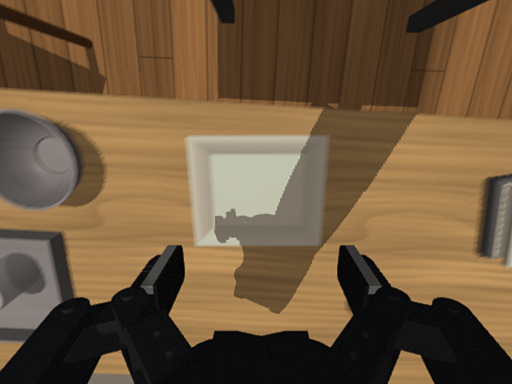

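The wrist view shows the tray's rim corners near (187,137), (329,136), (322,246) and (196,247), with the counter edge above it. I'll check the tray's pose against these.

Run:
```python
from h import *
w=camera_info("wrist")
x,r=fit([(w,np.array([(187,136.5),(329.5,136),(322,246.5),(195.5,247)]))],.08,.092,.02,(.63,-.2,0)); print(x,np.abs(r).max(),[back(w,q,0) for q in((100,97),(500,119))])
```

```text
[ 0.6418 -0.2154  0.0426] 0.9838056768996637 [array([ 0.5217, -0.427 ,  0.    ]), array([0.5287, 0.1019, 0.    ])]
```

Request:
{"api": "jog_arm", "payload": {
  "moves": "-0.6 -0.2 0 4 0 0 0;-0.6 -0.2 0 4 0 0 0;-0.6 -0.2 0 4 0 0 0;-0.6 -0.2 -0.2 4 0 0 0;-0.6 0 0 2.4 0 0 0;-0.6 0 0 0 0 0 0;-0.6 0 0 0 0 0 0"
}}

```text
clock: 2.7
tcp_pos: [0.6078, -0.2057, 0.2182]
eef_rot: [[-0.999, -0.044, -0.005], [-0.044, 0.999, 0.002], [0.005, 0.003, -1.0]]
wrist_force: [0.9, -0.2, 0.9]
finger_gap: 0.0687
finger_force: 0.0
```

Run:
```python
from h import *
a_=.044; c=np.array([.6345,-.207,0]); F=np.array([np.cos(a_),np.sin(a_),0])
go(down(a_), c-.025*F+[0,0,.16+.06])
w=camera_info("wrist"); im=grab_frame("wrist")[:,:,::-1]; im2=grab_frame("side")[:,:,::-1]
cv2.imwrite("pics/w2.png",np.hstack([cv2.resize(im,(400,300)),cv2.resize(im2[150:330,200:440],(400,300))])); print(proj(w,rect((.6345,-.207,.044),.08,.092,.02))*400/512)
```

```text
clock 2.7 tcp [ 0.6078 -0.2057  0.2182] gap 0.06867293256928884 F [ 0.9277 -0.1869  0.8591]
turn [ 0.0027 -0.0052  0.0002] shift cm (before turn) [-0.1596 -0.2461 -0.1785] (after turn) [-0.1605 -0.2465 -0.177 ]
[[ 85.3234 118.2457]
 [311.4853 118.3123]
 [287.0463 270.5105]
 [111.9274 270.8055]]
```

View pics/w2.png

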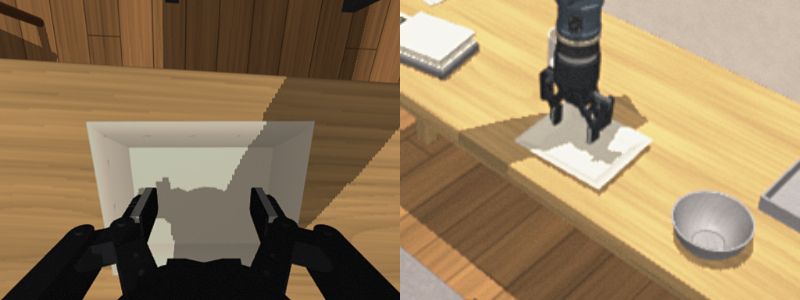

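The prediction matches the picture to about 2 mm, and the fingers are over the dish. I'll descend now.

Request:
{"api": "jog_arm", "payload": {
  "moves": "-0.6 0 -0.1 2 0 0 0;-0.6 0 -0.1 1.5 0 0 0;-0.6 0 0 0.6 0 0 0;-0.6 0 0 0 0 0 0;-0.6 0 0 0 0 0 0"
}}

```text
clock: 3.22
tcp_pos: [0.6099, -0.2087, 0.1818]
eef_rot: [[-0.999, -0.044, 0.003], [-0.044, 0.999, -0.001], [-0.003, -0.001, -1.0]]
wrist_force: [-0.1, -0.7, 0.5]
finger_gap: 0.0683
finger_force: 0.0
```

Run:
```python
from h import *
s=sense();print(s['tcp_pos'],s['wrist_force'])
im=grab_frame("wrist")[:,:,::-1]; im2=grab_frame("side")[:,:,::-1]
cv2.imwrite("pics/w3.png",np.hstack([cv2.resize(im,(400,300)),cv2.resize(im2[195:285,260:380],(400,300))]))
```

```text
[ 0.6099 -0.2087  0.1818] [-0.0841 -0.6746  0.5163]
```

View pics/w3.png

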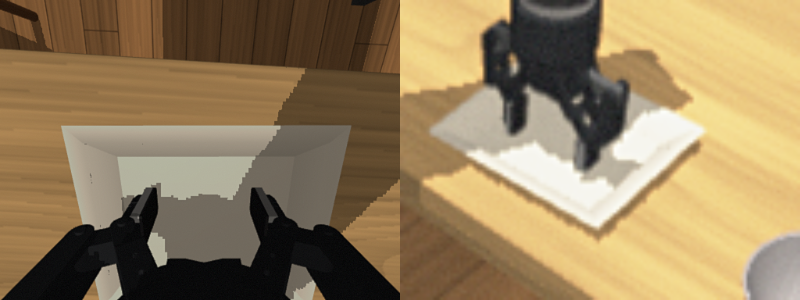

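Request:
{"api": "jog_arm", "payload": {
  "moves": "-0.6 0 0 0.3 0 0 0;-0.6 0 0 0.3 0 0 0;-0.6 0.6 0 0 0 0 0;-0.6 0.6 0 0 0 0 0;-0.6 0.6 0 0 0 0 0;-0.6 0.5 0 0 0 0 0;-0.6 0.5 0 0 0 0 0;-0.6 0.5 0 0 0 0 0;-0.6 0.5 0 0 0 0 0;-0.6 0.5 0 0 0 0 0;-0.6 0.5 0 0 0 0 0;-0.6 0.5 0 0 0 0 0;-0.6 0.5 0 0 0 0 0;-0.6 0.5 0 0 0 0 0;-0.6 0.5 0 0 0 0 0;-0.6 0.4 0 0 0 0 0;-0.6 0.2 0 0 0 0 0;-0.6 0 0 0 0 0 0"
}}

```text
clock: 4.82
tcp_pos: [0.5349, -0.2118, 0.1742]
eef_rot: [[-0.999, -0.044, 0.0], [-0.044, 0.999, -0.0], [-0.0, -0.0, -1.0]]
wrist_force: [1.0, -0.3, 4.5]
finger_gap: 0.0683
finger_force: 2.0
```

Run:
```python
from h import *
s=sense();print(s['tcp_pos'],s['wrist_force'])
im=grab_frame("scene")[:,:,::-1]; im2=grab_frame("side")[:,:,::-1]
cv2.imwrite("pics/w4.png",np.hstack([cv2.resize(im[140:215,145:245],(400,300),interpolation=2),cv2.resize(im2[200:275,240:340],(400,300),interpolation=2)]))
```

```text
[ 0.5349 -0.2118  0.1742] [ 1.0151 -0.2906  4.5022]
```

View pics/w4.png

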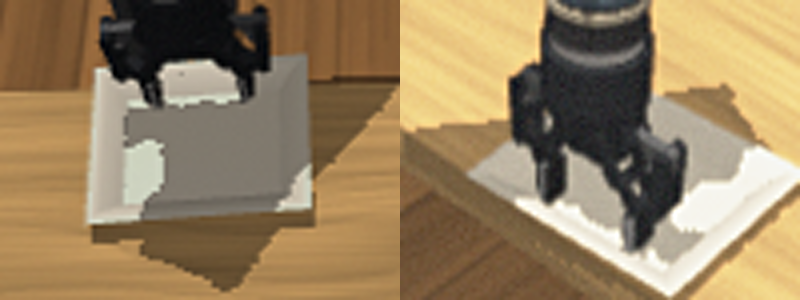

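The tray has reached the edge and moved with the fingers. In the scene view its far corners are at (167,196) and (223,192), and its near corners at (168,157) and (221,154). I'll compute how far is left.

Run:
```python
from h import *
a=camera_info("scene")
o=np.array([(94,69),(306,55),(314,209),(87,224)])/4+[145,140]-.375
x,r=fit([(a,o)],.08,.092,.02,(.6,-.2,0)); print(x,np.abs(r).max(),'rim beyond edge', .5175+.0148*x[1]-(x[0]-.08))
```

```text
[ 0.5819 -0.2094  0.0529] 0.4229841401020167 rim beyond edge 0.012519157779512846
```

Request:
{"api": "jog_arm", "payload": {
  "moves": "-0.6 0.3 0 0 0 0 0;-0.6 0.5 0 0 0 0 0;-0.6 0.5 0 0 0 0 0;-0.6 0.5 0 0 0 0 0;-0.6 0.4 0 0 0 0 0;-0.6 0.3 0 0 0 0 0;-0.6 0.2 0 0 0 0 0;-0.6 0.1 0 0 0 0 0;-0.6 0 0 0 0 0 0;-0.6 -0.4 0 0 0 0 0;-0.6 -0.3 0 -2 0 0 0;-0.6 0 0 -4 0 0 0;-0.6 0 0 -4 0 0 0;-0.6 0 0 -4 0 0 0;-0.6 0 0 -4 0 0 0;-0.6 4 0 0 0 0 0;-0.6 4 0 0 0 0 0;-0.6 4 0 0 0 0 0;-0.6 4 0 0 0 0 0;-0.6 0 0 0 0 0 0"
}}

```text
clock: 6.58
tcp_pos: [0.3484, -0.218, 0.3505]
eef_rot: [[-0.999, -0.04, -0.012], [-0.041, 0.999, 0.006], [0.011, 0.006, -1.0]]
wrist_force: [1.4, 0.3, -0.0]
finger_gap: 0.0679
finger_force: 0.0
```

Run:
```python
from h import *
s=sense();print(s['tcp_pos'],s['wrist_force'])
im=grab_frame("scene")[:,:,::-1]; im2=grab_frame("side")[:,:,::-1]
cv2.imwrite("pics/w5.png",np.hstack([cv2.resize(im[130:205,145:245],(400,300),interpolation=2),cv2.resize(im2[210:300,220:340],(400,300),interpolation=2)]))
```

```text
[ 0.3484 -0.218   0.3505] [ 1.3661  0.3478 -0.0149]
```

View pics/w5.png

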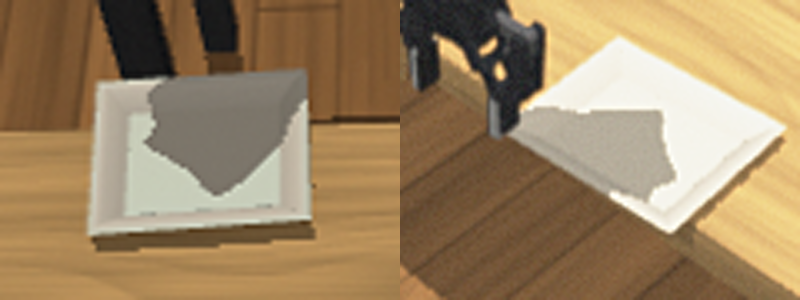

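The tray now overhangs the edge. In the crop, the scene corners are near (97,82) and (306,69), far (310,221) and (90,235). I'll fit these and plan the pinch.

Run:
```python
from h import *
a,b=camera_info("scene"),camera_info("side")
o=np.array([(97,82),(306,69),(310,221),(90,235)])/4+[145,130]-.375
x,r=fit([(a,o)],.08,.092,.02,(.6,-.2,0)); print(x,np.abs(r).max(),'rim beyond edge', .5175+.0148*x[1]-(x[0]-.08))
q=np.array([(270,234),(215,38),(384,130)])*.3+[220,210]-.35; print('side seen',q,'pred',proj(b,rect(x,.08,.092,.02))[[0,2,3]])
R=tilt(x[2]); F=np.array([np.cos(x[2]),np.sin(x[2]),0]); side=np.array([x[0],x[1],.01])-.064*F
z=R[:,2]
p=side-z*(.155+.011); print('R',R,'final tcp',p)
print('pre'); go(R,p-z*.08)
```

```text
[ 0.5533 -0.2107  0.0449] 0.5315735623101716 rim beyond edge 0.04103326635971932
side seen [[300.65 279.85]
 [284.15 221.05]
 [334.85 248.65]] pred [[300.2831 280.176 ]
 [284.621  221.0466]
 [335.2578 248.2196]]
R [[-0.0449  0.7064  0.7064]
 [ 0.999   0.0317  0.0317]
 [ 0.      0.7071 -0.7071]] final tcp [ 0.3722 -0.2188  0.1274]
pre
clock 6.6833 tcp [ 0.3525 -0.2192  0.3518] gap 0.06818527503572563 F [ 0.5201 -0.0064  0.3701]
turn [-0.6155 -0.6181  1.4773] shift cm (before turn) [ 3.6229 -0.1117 16.7998] (after turn) [ -0.0504 -14.4793   9.2584]
```

Request:
{"api": "jog_arm", "payload": {
  "moves": "0 0 0 0 -0.044 -0.0442 0.1055;0 0 0 0 -0.044 -0.0442 0.1055;0 0 0 0 -0.044 -0.0442 0.1055;0 0 0 0 -0.044 -0.0442 0.1055;0 0 0 0 -0.044 -0.0442 0.1055;0 0 0 0 -0.044 -0.0442 0.1055;0 0 0 0 -0.044 -0.0442 0.1055;0 0 0 0 -0.044 -0.0442 0.1055;0 0 0 0 -0.044 -0.0442 0.1055;0 0 0 0 -0.044 -0.0442 0.1055;0 0 0 0 -0.044 -0.0442 0.1055;0 0 0 0 -0.044 -0.0442 0.1055;0 0 0 0 -0.044 -0.0442 0.1055;0 0 0 0 -0.044 -0.0442 0.1055;0 0 0 0 0 0 0;0 0 0 0 0 0 0"
}}

```text
clock: 8.02
tcp_pos: [0.3545, -0.2192, 0.3526]
eef_rot: [[-0.051, 0.704, 0.708], [0.999, 0.038, 0.034], [-0.003, 0.709, -0.705]]
wrist_force: [1.2, 0.2, -0.2]
finger_gap: 0.0424
finger_force: 0.0
```

```bash
cat > pin.py <<'E'
from h import *
x=(.5533,-.2107,.0449)
R=tilt(x[2]); F=np.array([np.cos(x[2]),np.sin(x[2]),0]); side=np.array([x[0],x[1],.01])-.064*F
p=side-R[:,2]*(.155+.011)
if __name__=="__main__":
    go(R,p-R[:,2]*.08); print(sense()['joints'])
E
python3 pin.py
```

```text
clock 8.0167 tcp [ 0.3545 -0.2192  0.3526] gap 0.04244277172716165 F [ 1.1549  0.2366 -0.2019]
turn [ 0.0023 -0.0021  0.006 ] shift cm (before turn) [  0.0225 -14.7035   9.1414] (after turn) [ -0.0468 -14.6825   9.175 ]
[-0.9215 -0.6298 -0.6476  1.0361  0.6241  0.7676]
```

Request:
{"api": "jog_arm", "payload": {
  "moves": "0 0 -2.9 1.8 0 0 0.006;0 0 -3 1.8 0 0 0;0 0 -3 1.9 0 0 0;0 0 -3 1.9 0 0 0;0 0 -2.8 1.8 0 0 0;0 0 0 0 0 0 0;0 0 0 0 0 0 0;0 0 0 0 0 0 0"
}}

```text
clock: 8.68
tcp_pos: [0.3174, -0.2224, 0.1871]
eef_rot: [[-0.045, 0.701, 0.711], [0.999, 0.033, 0.031], [-0.002, 0.712, -0.702]]
wrist_force: [-0.0, -0.5, 1.1]
finger_gap: 0.0429
finger_force: 0.0
```

```bash
python3 pin.py
python3 - <<'E'
from h import *
im=grab_frame("wrist")[:,:,::-1]; im2=grab_frame("side")[:,:,::-1]
cv2.imwrite("pics/w6.png",np.hstack([cv2.resize(im,(400,300)),cv2.resize(im2[200:305,200:340],(400,300),interpolation=2)]))
E
```

```text
clock 8.6833 tcp [ 0.3174 -0.2224  0.1871] gap 0.0429113719794942 F [-0.0307 -0.5318  1.1346]
turn [0.007  0.0014 0.0011] shift cm (before turn) [ 0.1112 -0.3483  0.0919] (after turn) [ 0.1107 -0.3478  0.0945]
[-1.0236 -0.6182 -0.9687  0.7647  0.6731  0.6636]
```

View pics/w6.png

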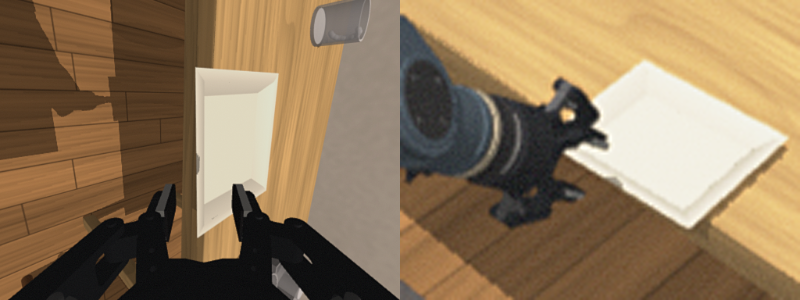

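Request:
{"api": "jog_arm", "payload": {
  "moves": "0 0.1 -0.3 0 0.007 0 0;0 0 0 2 0 0 0;0 0 0 2 0 0 0;0 0 0 2 0 0 0;0 0 0 1.2 0 0 0;0 0 0 0.6 0 0 0;0 0 0 0 0 0 0;0 0 0 0 0 0 0"
}}

```text
clock: 9.45
tcp_pos: [0.3696, -0.2183, 0.1282]
eef_rot: [[-0.044, 0.707, 0.705], [0.999, 0.031, 0.031], [0.0, 0.706, -0.708]]
wrist_force: [0.3, 0.4, 0.2]
finger_gap: 0.0428
finger_force: 0.0
```

```bash
python3 -c "
from pin import *
go(R,p)"
```

```text
clock 9.45 tcp [ 0.3696 -0.2183  0.1282] gap 0.04284360475921877 F [0.3194 0.3783 0.1876]
turn [-0.0015  0.0008 -0.0008] shift cm (before turn) [-0.0628  0.1175  0.2294] (after turn) [-0.0631  0.1171  0.2295]
```

Request:
{"api": "jog_arm", "payload": {
  "moves": "0.2 -0.1 0.1 0.2 0 0 0;0.4 0 0 0 0 0 0;0.5 0 0 0 0 0 0;0.6 0 0 0 0 0 0;0.6 0 0 0 0 0 0",
  "newtons": 40
}}

```text
clock: 9.87
tcp_pos: [0.3713, -0.2191, 0.1268]
eef_rot: [[-0.043, 0.708, 0.705], [0.999, 0.03, 0.03], [0.001, 0.706, -0.708]]
wrist_force: [-1.2, -0.1, 0.1]
finger_gap: 0.017
finger_force: 0.0
```

Request:
{"api": "jog_arm", "payload": {
  "moves": "0.7 0 0 0 0 0 0;0.75 0 0 0 0 0 0;0.8 0 0 0 0 0 0;0.9 0 0 0 0 0 0;1 0 0 0 0 0 0;1 0 0 0 0 0 0;1 0 0 0 0 0 0"
}}

```text
clock: 10.45
tcp_pos: [0.3722, -0.2194, 0.1281]
eef_rot: [[-0.044, 0.705, 0.708], [0.999, 0.032, 0.031], [-0.0, 0.708, -0.706]]
wrist_force: [-1.0, 1.4, 5.3]
finger_gap: 0.0072
finger_force: 39.7
```

Request:
{"api": "jog_arm", "payload": {
  "moves": "1 0 0 0 0 0 0;1 0 0 0 0 0 0;1 0 0.2 -0.2 0 0 0;1 0 0.4 -0.4 0 0 0;1 0 0.7 -0.7 0 0 0;1 0 1 -1 0 0 0;1 0 1 -1 0 0 0;1 0 1 -1 0 0 0;1 0 1 -1 0 0 0;1 0 1 -1 0 0 0;1 0 1 -1 0 0 0;1 0 1 -1 0 0 0;1 0 0.5 -0.5 0 0 0;1 0 0 0 0 0 0",
  "newtons": 80
}}

```text
clock: 11.62
tcp_pos: [0.3717, -0.2193, 0.2521]
eef_rot: [[-0.042, 0.708, 0.705], [0.999, 0.031, 0.029], [-0.001, 0.706, -0.708]]
wrist_force: [-0.4, -0.7, -2.1]
finger_gap: 0.0061
finger_force: 78.5
```

```bash
cat > ref.py <<'E'
from h import *
from scipy.ndimage import map_coordinates
def refine(obs,hx,hy,z,x0,W=6,iters=6,use=None,dark=False):
    # obs: (name ci img edges): move each predicted outline point to strongest gradient along image normal, refit
    p=np.array(x0,float)
    for it in range(iters):
        rows=[]
        w=W if it<3 else 2.5
        for ci,im,edges in obs:
            g=cv2.GaussianBlur(im.astype(np.float32).sum(2),(0,0),.8)
            C=rect(p,hx,hy,z)
            for e in edges:
                A,B=C[e],C[(e+1)%4]
                P=A+np.linspace(.1,.9,25)[:,None]*(B-A); uv=proj(ci,P); t=uv[-1]-uv[0]; t/=np.linalg.norm(t); n=np.array([-t[1],t[0]])
                if (proj(ci,[C.mean(0)])[0]-uv[12])@n>0:n=-n   # n outward
                s=np.arange(-w,w+.01,.25)
                S=uv[:,None]+s[None,:,None]*n
                v=map_coordinates(g,[S[...,1],S[...,0]],order=1,mode='nearest')
                d=-np.gradient(v,axis=1)  # bright inside
                k=d.argmax(1); ok=d[np.arange(25),k]>4
                for i in np.where(ok)[0]: rows.append((ci,e,(i,),uv[i]+n*s[k[i]],n))
        def f(q):
            C=rect(q,hx,hy,z); out=[]
            for ci in {id(r[0]):r[0] for r in rows}.values():
                rr=[r for r in rows if r[0] is ci]
                P=np.array([C[r[1]]+(.1+.8*r[2][0]/24)*(C[(r[1]+1)%4]-C[r[1]]) for r in rr])
                out.append(((proj(ci,P)-np.array([r[3] for r in rr]))*np.array([r[4] for r in rr])).sum(1))
            return np.concatenate(out)
        r=least_squares(f,p,loss='soft_l1',f_scale=.5); p=r.x
    return p,len(rows),np.median(np.abs(f(p)))
E
python3 - <<'E'
from ref import *
a,b=camera_info("scene"),camera_info("side")
A,B=cv2.imread('pics/scene0.png'),cv2.imread('pics/side0.png')
print('platter')
for es,o in((" sc",[(a,A,[0,2,3])]),(" sc all",[(a,A,[0,1,2,3])]),(" side",[(b,B,[0,2,3])]),(" both",[(a,A,[0,2,3]),(b,B,[0,2,3])])):
    print(es,refine(o,.06,.072,.05,(.645,.206,.186),W=4))
print('tray'); 
for o in([(a,A,[0,1,2,3])],[(b,B,[0,1,2,3])]): print(refine(o,.08,.092,.02,(.6345,-.207,.044),W=4))
s=sense(); print(s['clock'],s['tcp_pos'],s['eef_rot'],s['finger_gap'],s['finger_force'],s['wrist_force'],s['ft_torque'])
E
```

```text
platter
 sc (array([0.6433, 0.2084, 0.1804]), 75, np.float64(0.018032783091077233))
 sc all (array([0.6431, 0.2094, 0.1946]), 91, np.float64(0.24033467345471365))
 side (array([0.6453, 0.2062, 0.184 ]), 75, np.float64(0.003401252768769086))
 both (array([0.644 , 0.2078, 0.1829]), 150, np.float64(0.23990060500904403))
tray
(array([ 0.6326, -0.2076,  0.0468]), 100, np.float64(0.22733958062671786))
(array([ 0.6352, -0.2065,  0.045 ]), 100, np.float64(0.2456022167198387))
11.6167 [ 0.3717 -0.2193  0.2521] [[-0.0423  0.7078  0.7052]
 [ 0.9991  0.0306  0.0293]
 [-0.0008  0.7058 -0.7084]] 0.006113229493679823 78.4764164686203 [-0.407  -0.658  -2.0929] [-0.013   1.122  -0.0725]
```

Request:
{"api": "jog_arm", "payload": {
  "moves": "1 0 0 0 0 0.033 -0.033;1 0 0 0 0 0.033 -0.033;1 0 0 0 0 0.033 -0.033"
}}

```text
clock: 11.87
tcp_pos: [0.3708, -0.2183, 0.2488]
eef_rot: [[-0.184, 0.699, 0.691], [0.983, 0.128, 0.132], [0.004, 0.704, -0.711]]
wrist_force: [-0.3, 0.3, -2.1]
finger_gap: 0.0063
finger_force: 78.3
```

Request:
{"api": "jog_arm", "payload": {
  "moves": "1 1 0.3 0.3 0 0 0;1 2.05 0.65 0.65 0 0 0;1 2.05 0.65 0.65 0 0 0;1 2.05 0.65 0.65 0 0 0;1 2.05 0.65 0.65 0 0 0;1 2.05 0.65 0.65 0 0 0;1 2.05 0.65 0.65 0 0 0;1 2.05 0.65 0.65 0 0 0;1 2.05 0.65 0.65 0 0 0;1 2.05 0.65 0.65 0 0 0;1 2.05 0.65 0.65 0 0 0;1 2.05 0.65 0.65 0 0 0;1 2.05 0.65 0.65 0 0 0;1 2.05 0.65 0.65 0 0 0;1 2.05 0.65 0.65 0 0 0;1 2.05 0.65 0.65 0 0 0;1 2.05 0.65 0.65 0 0 0;1 2.05 0.65 0.65 0 0 0;1 1 0.3 0.3 0 0 0;1 0 0 0 0 0 0"
}}

```text
clock: 13.53
tcp_pos: [0.4655, 0.1751, 0.2483]
eef_rot: [[-0.186, 0.7, 0.689], [0.983, 0.131, 0.132], [0.002, 0.702, -0.712]]
wrist_force: [-0.9, -1.0, -1.7]
finger_gap: 0.0059
finger_force: 78.5
```

```bash
cat > hand.py <<'E'
from ref import *
def rim6(q,hx=.08,hy=.092): # q: centre of rim plane xyz, yaw, pitch(y), roll(x)
    R=Ro.from_euler('ZYX',q[3:]).as_matrix()
    return np.array([[-hx,-hy,0],[-hx,hy,0],[hx,hy,0],[hx,-hy,0]])@R.T+q[:3]
def refine6(obs,q0,W=5):
    q=np.array(q0,float); T=np.linspace(.08,.92,30)
    for it in range(8):
        w=W if it<3 else 2.5; rows=[]
        for ci,g,edges in obs:
            C=rim6(q); cc=proj(ci,[C.mean(0)])[0]
            for e,lo,hi in edges:
                P=C[e]+T[:,None]*(C[(e+1)%4]-C[e]); uv=proj(ci,P); t=uv[-1]-uv[0]; t/=np.linalg.norm(t); n=np.array([-t[1],t[0]])
                if (cc-uv[15])@n>0:n=-n
                s=np.arange(-w,w+.01,.25); S=uv[:,None]+s[None,:,None]*n
                v=map_coordinates(g,[S[...,1],S[...,0]],order=1,mode='nearest'); d=-np.gradient(v,axis=1); k=d.argmax(1)
                for i in np.where((d.max(1)>4)&(T>lo)&(T<hi))[0]: rows.append((ci,e,T[i],uv[i]+n*s[k[i]],n))
        def f(qq):
            C=rim6(qq); P=np.array([C[r[1]]+r[2]*(C[(r[1]+1)%4]-C[r[1]]) for r in rows]); out=np.zeros(len(rows))
            for ci in {id(r[0]):r[0] for r in rows}.values():
                m=np.array([r[0] is ci for r in rows]); out[m]=((proj(ci,P[m])-np.array([r[3] for r in rows])[m])*np.array([r[4] for r in rows])[m]).sum(1)
            return out
        # weak prior on tilt (level within .02 rad) and height
        h=lambda qq:np.concatenate([f(qq),(qq[4:]-q0[4:])/.02,[(qq[2]-q0[2])/.003]])
        q=least_squares(h,q,loss='soft_l1',f_scale=.5).x
    return q,len(rows),np.median(np.abs(f(q)))
E
python3 - <<'E'
from hand import *
s=sense(); print(s['clock'],s['tcp_pos'],s['eef_rot'],s['finger_gap'],s['finger_force'],s['wrist_force'])
a,b=camera_info("scene"),camera_info("side")
A,B=grab_frame("scene"),grab_frame("side")
G=lambda im:cv2.GaussianBlur(im.astype(np.float32).sum(2),(0,0),.8)
q0=np.array([.644,.207,.145,.183,0,0])
al=[(0,0,.3),(0,.7,1),(1,0,1),(2,0,1),(3,0,1)]
for o in([(a,G(A),al)],[(b,G(B),al[2:])],[(a,G(A),al),(b,G(B),al[2:])]): 
    q,n,m=refine6(o,q0); print(q,n,m)
V=[]
for im,ci,(u,v) in((A,a,(265,100)),(B,b,(150,85))):
    c=cv2.resize(np.ascontiguousarray(im[v:v+100,u:u+130,::-1]),(400,308),interpolation=2); k=400/130
    cv2.polylines(c,[np.int32((proj(ci,rim6(q))-[u,v]+.5)*k)],True,(0,0,255),1)
    cv2.polylines(c,[np.int32((proj(ci,rect((.644,.207,.183),.06,.072,.05))-[u,v]+.5)*k)],True,(255,0,0),1); V.append(c)
cv2.imwrite("pics/w7.png",np.hstack(V)); cv2.imwrite("pics/scene7.png",A[:,:,::-1]); cv2.imwrite("pics/side7.png",B[:,:,::-1])
E
```

```text
13.5333 [0.4655 0.1751 0.2483] [[-0.186   0.7002  0.6893]
 [ 0.9825  0.1312  0.1319]
 [ 0.0019  0.7018 -0.7124]] 0.005868289727972093 78.46308387815952 [-0.8955 -1.0199 -1.7021]
[0.647  0.2084 0.1454 0.1874 0.0126 0.0021] 106 0.23196270691159446
[ 0.6375  0.1985  0.1449 -0.0322 -0.1417  0.0104] 56 0.44089648143614013
[0.6427 0.2093 0.1387 0.1764 0.0193 0.0265] 161 0.25016019064449213
```

View pics/w7.png

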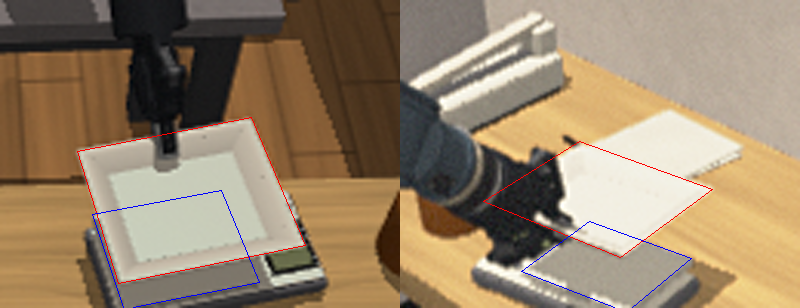

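The picture shows the tray hanging level above the platter, with the red fit matching the rim in the scene view. In the side view the far rim blends with the white paper, so I'll leave those edges out and refit.

Run:
```python
from hand import *
a,b=camera_info("scene"),camera_info("side")
A,B=cv2.imread("pics/scene7.png"),cv2.imread("pics/side7.png")
G=lambda im:cv2.GaussianBlur(im.astype(np.float32).sum(2),(0,0),.8)
q0=np.array([.645,.208,.145,.185,0,0])
al=[(0,0,.3),(0,.7,1),(1,0,1),(2,0,1),(3,0,1)]; sl=[(3,0,1),(0,0,.3)]
for o in([(a,G(A),al)],[(b,G(B),sl)],[(a,G(A),al),(b,G(B),sl)]): print(*refine6(o,q0,W=4))
# expected from grasp transform
Rg=tilt(.0449); pg=np.array([.3718,-.2192,.1275]); rim=np.array([.5533,-.2107,.02]); s=sense()
Rt=Ro.from_euler('Z',.0449).as_matrix(); M=s['eef_rot']@Rg.T
print('expected',M@(rim-pg)+s['tcp_pos'],Ro.from_matrix(M@Rt).as_euler('ZYX'), s['tcp_pos'],s['eef_rot'])
```

```text
[0.647  0.2084 0.1454 0.1867 0.0125 0.0022] 106 0.22673712787657035
[ 0.64    0.1991  0.145   0.1672 -0.      0.    ] 38 0.00038306556976106155
[0.6427 0.2093 0.1391 0.1824 0.0257 0.029 ] 144 0.2468196016658184
expected [0.6433 0.2068 0.1397] [0.1837 0.0072 0.0008] [0.4655 0.1733 0.2485] [[-0.1827  0.7003  0.6901]
 [ 0.9832  0.1296  0.1288]
 [ 0.0008  0.702  -0.7122]]
```

Run:
```python
from hand import *
a,b=camera_info("scene"),camera_info("side")
A,B=cv2.imread("pics/scene7.png"),cv2.imread("pics/side7.png")
G=lambda im:cv2.GaussianBlur(im.astype(np.float32).sum(2),(0,0),.8)
al=[(0,0,.3),(0,.7,1),(1,0,1),(2,0,1),(3,0,1)]; sl=[(3,0,1),(0,0,.3)]
for p in(.007,.015):
  for o in([(a,G(A),al)],[(b,G(B),sl)]):
    import hand
    q,n,m=refine6(o,np.array([.643,.207,.1397,.183,p,0]),W=4); print(q,n,m)
```

```text
[0.644  0.2092 0.1411 0.1844 0.0184 0.0101] 106 0.029268515904956757
[ 0.6444  0.205   0.1397  0.1681  0.0074 -0.0004] 38 0.015107543031646692
[0.644  0.2092 0.1411 0.1842 0.0198 0.0097] 106 0.0494992110753276
[ 0.6432  0.2049  0.1397  0.1774  0.0153 -0.0004] 38 0.022101104619776383
```

Request:
{"api": "jog_arm", "payload": {
  "moves": "1 0 0 0 -0.012 0 0;1 0 -0.4 0.4 0 0 0;1 0 -0.7 0.7 0 0 0;1 0 -0.7 0.7 0 0 0;1 0 -0.7 0.7 0 0 0;1 0 -0.7 0.7 0 0 0;1 0 -0.6 0.6 0 0 0;1 0 -0.4 0.4 0 0 0;1 0 0 0 0 0 0;1 0 0 0 0 0 0"
}}

```text
clock: 14.47
tcp_pos: [0.4668, 0.1733, 0.1907]
eef_rot: [[-0.182, 0.69, 0.701], [0.983, 0.127, 0.131], [0.001, 0.713, -0.701]]
wrist_force: [0.2, 0.1, -2.3]
finger_gap: 0.0061
finger_force: 78.3
```

```bash
cat > chk.py <<'E'
from hand import *
G=lambda im:cv2.GaussianBlur(im.astype(np.float32).sum(2),(0,0),.8)
a,b=camera_info("scene"),camera_info("side")
al=[(0,0,.3),(0,.7,1),(1,0,1),(2,0,1),(3,0,1)]; sl=[(3,0,1),(0,0,.3)]
Rg=tilt(.0449); pg=np.array([.3718,-.2192,.1275]); rim=np.array([.5533,-.2107,.02]); s=sense()
Rt=Ro.from_euler('Z',.0449).as_matrix(); M=s['eef_rot']@Rg.T
e=np.r_[M@(rim-pg)+s['tcp_pos'],Ro.from_matrix(M@Rt).as_euler('ZYX')]
print('clock',s['clock'],'tcp',s['tcp_pos'],'F',s['wrist_force'],s['ft_torque']); print('expected',e)
A,B=grab_frame("scene"),grab_frame("side")
print('scene',*refine6([(a,G(A),al)],e,W=3)); print('side',*refine6([(b,G(B),sl)],e,W=3))
E
python3 chk.py
```

```text
clock 14.4667 tcp [0.4668 0.1733 0.1907] F [ 0.1694  0.056  -2.3484] [-0.2489  1.1483  0.031 ]
expected [ 0.6462  0.207   0.0847  0.1828 -0.0085  0.0013]
scene [0.6469 0.207  0.0855 0.1813 0.012  0.0043] 105 0.2134061359693443
side [ 0.6498  0.206   0.0847  0.1686 -0.0085  0.0013] 38 0.009507157255072434
```

Request:
{"api": "jog_arm", "payload": {
  "moves": "1 0.1 -0.23 -0.23 0 0 0;1 0 -0.35 0.35 0 0 0;1 0 -0.3 0.3 0 0 0;1 0 0 0 0 0 0;1 0 0 0 0 0 0"
}}

```text
clock: 14.98
tcp_pos: [0.4633, 0.1739, 0.1814]
eef_rot: [[-0.182, 0.69, 0.701], [0.983, 0.127, 0.131], [0.001, 0.713, -0.701]]
wrist_force: [0.1, 0.1, -3.3]
finger_gap: 0.0064
finger_force: 78.3
```

```bash
python3 chk.py
```

```text
clock 14.9833 tcp [0.4633 0.1739 0.1814] F [ 0.1286  0.0992 -3.3235] [-0.1979  1.1729 -0.0195]
expected [ 0.6427  0.2076  0.0754  0.1831 -0.0082  0.0013]
scene [0.6442 0.2079 0.0764 0.1847 0.0194 0.004 ] 104 0.2424032371108447
side [ 0.6444  0.2055  0.0754  0.1793 -0.0085  0.0017] 38 0.027603652293397285
```

Request:
{"api": "jog_arm", "payload": {
  "moves": "1 0.05 -0.1 0.1 0 0 0;1 0 -0.1 0.1 0 0 0;1 0 -0.07 0.07 0 0 0;1 0 0 0 0 0 0;1 0 0 0 0 0 0"
}}

```text
clock: 15.5
tcp_pos: [0.4637, 0.1744, 0.1784]
eef_rot: [[-0.182, 0.689, 0.702], [0.983, 0.126, 0.131], [0.001, 0.714, -0.7]]
wrist_force: [-0.7, -0.2, -1.8]
finger_gap: 0.0061
finger_force: 78.4
```

Request:
{"api": "jog_arm", "payload": {
  "moves": "1 0 -0.07 0.07 0 0 0;1 0 0 0 0 0 0;1 0 0 0 0 0 0"
}}

```text
clock: 15.75
tcp_pos: [0.4639, 0.1745, 0.1778]
eef_rot: [[-0.182, 0.688, 0.702], [0.983, 0.126, 0.131], [0.001, 0.714, -0.7]]
wrist_force: [-0.8, 0.2, -2.5]
finger_gap: 0.006
finger_force: 78.6
```

Request:
{"api": "jog_arm", "payload": {
  "moves": "1 0 -0.05 0.05 0 0 0;1 0 0 0 0 0 0;1 0 0 0 0 0 0"
}}

```text
clock: 16.0
tcp_pos: [0.464, 0.1745, 0.1773]
eef_rot: [[-0.182, 0.688, 0.703], [0.983, 0.126, 0.131], [0.001, 0.715, -0.699]]
wrist_force: [0.3, 0.2, -1.9]
finger_gap: 0.006
finger_force: 79.2
```

Request:
{"api": "jog_arm", "payload": {
  "moves": "1 0 -0.07 0.07 0 0 0;1 0 0 0 0 0 0;1 0 0 0 0 0 0"
}}

```text
clock: 16.25
tcp_pos: [0.4644, 0.1746, 0.1769]
eef_rot: [[-0.182, 0.687, 0.704], [0.983, 0.126, 0.131], [0.001, 0.716, -0.698]]
wrist_force: [-0.4, 0.6, 1.4]
finger_gap: 0.0062
finger_force: 79.6
```

Request:
{"api": "jog_arm", "payload": {
  "moves": "1 0 -0.07 0.07 0 0 0;1 0 0 0 0 0 0;1 0 0 0 0 0 0"
}}

```text
clock: 16.5
tcp_pos: [0.4647, 0.1747, 0.1767]
eef_rot: [[-0.182, 0.686, 0.705], [0.983, 0.126, 0.131], [0.001, 0.717, -0.697]]
wrist_force: [-3.5, -1.3, 5.3]
finger_gap: 0.0059
finger_force: 79.7
```

```bash
python3 chk.py
```

```text
clock 16.5 tcp [0.4647 0.1747 0.1767] F [-3.4668 -1.3445  5.3359] [-0.2161  0.526  -0.0478]
expected [ 0.6448  0.2085  0.0717  0.1829 -0.0138  0.0014]
scene [0.645  0.2086 0.0729 0.1824 0.0084 0.0041] 104 0.24732213519394602
side [ 0.6457  0.2066  0.0717  0.1703 -0.014   0.0016] 38 0.008751746450646032
```

Request:
{"api": "jog_arm", "payload": {
  "moves": "1 0 0 0 -0.012 0 0;1 0 -0.14 -0.14 0 0 0;1 0 0 0 0 0 0;1 0 0 0 0 0 0;1 0 0 0 0 0 0"
}}

```text
clock: 17.02
tcp_pos: [0.4622, 0.1742, 0.1755]
eef_rot: [[-0.182, 0.679, 0.711], [0.983, 0.125, 0.133], [0.001, 0.723, -0.69]]
wrist_force: [0.0, -1.0, 3.3]
finger_gap: 0.0061
finger_force: 79.2
```

```bash
python3 chk.py
```

```text
clock 17.0167 tcp [0.4622 0.1742 0.1755] F [ 0.0191 -0.9785  3.3046] [-0.0937  0.4067 -0.0295]
expected [ 0.6432  0.2082  0.0723  0.183  -0.0234  0.0015]
scene [0.6445 0.2085 0.0737 0.1848 0.0067 0.0032] 105 0.24617171924709502
side [ 0.6447  0.2064  0.0723  0.1703 -0.0232  0.0012] 38 0.030498381646925005
```

Request:
{"api": "jog_arm", "payload": {
  "moves": "1 0 0.14 0 0.008 0 0;1 0 0.14 0 0.007 0 0;1 0 0 0 0 0 0;1 0 0 0 0 0 0;1 0 0 0 0 0 0"
}}

```text
clock: 17.53
tcp_pos: [0.4641, 0.1745, 0.1774]
eef_rot: [[-0.182, 0.69, 0.701], [0.983, 0.127, 0.131], [0.001, 0.713, -0.701]]
wrist_force: [-0.7, 0.4, 4.6]
finger_gap: 0.0059
finger_force: 81.1
```

```bash
python3 chk.py
```

```text
clock 17.5333 tcp [0.4641 0.1745 0.1774] F [-0.7295  0.3531  4.6427] [-0.1205  0.0664 -0.0622]
expected [ 0.6435  0.2082  0.0714  0.183  -0.0081  0.0014]
scene [0.6443 0.2084 0.0733 0.1821 0.0096 0.0059] 105 0.17170993524759254
side [ 0.6445  0.2067  0.0714  0.1739 -0.0076  0.0008] 38 0.030878019984256266
```

Request:
{"api": "jog_arm", "payload": {
  "moves": "1 0 0 0 0 0 0;1 0 0 0 0 0 0",
  "newtons": 20
}}

```text
clock: 17.8
tcp_pos: [0.464, 0.1745, 0.1773]
eef_rot: [[-0.182, 0.69, 0.701], [0.983, 0.127, 0.131], [0.001, 0.713, -0.701]]
wrist_force: [-0.3, -0.1, 4.9]
finger_gap: 0.0059
finger_force: 80.9
```

Request:
{"api": "jog_arm", "payload": {
  "moves": "0.85 0 0 0 0 0 0;0.75 0 0 0 0 0 0;0.7 0 0 0 0 0 0;0.6 0 0 0 0 0 0;0.5 0 0 0 0 0 0;0.5 0 0 0 0 0 0;0.5 0 0 0 0 0 0"
}}

```text
clock: 18.38
tcp_pos: [0.4631, 0.1743, 0.1756]
eef_rot: [[-0.182, 0.692, 0.698], [0.983, 0.127, 0.13], [0.001, 0.71, -0.704]]
wrist_force: [-0.6, -0.1, -0.8]
finger_gap: 0.0211
finger_force: 0.0
```

```bash
python3 chk.py
```

```text
clock 18.3833 tcp [0.4631 0.1743 0.1756] F [-0.6174 -0.1179 -0.7552] [-0.159   0.7139  0.0433]
expected [ 0.6421  0.2079  0.0689  0.183  -0.0044  0.0013]
scene [0.6433 0.2085 0.072  0.1856 0.0137 0.0064] 105 0.21331077097069032
side [ 0.6459  0.2092  0.0689  0.1768 -0.0048  0.0018] 38 0.01709493119941732
```

Request:
{"api": "jog_arm", "payload": {
  "moves": "0.4 0 0 -0.5 0 0 0;0.4 0 0 -1 0 0 0;0.4 0 0 -2 0 0 0;0.4 0 0 -2 0 0 0;0.4 0 0 -3 0 0 0;0.4 0 0 -3 0 0 0;0.4 0 0 -3 0 0 0;0.4 0 0 -3 0 0 0;0.4 0 0 0 0 0 0;0.4 0 0 0 0 0 0"
}}

```text
clock: 19.32
tcp_pos: [0.3412, 0.1517, 0.3031]
eef_rot: [[-0.182, 0.685, 0.705], [0.983, 0.126, 0.132], [0.002, 0.717, -0.697]]
wrist_force: [0.5, -0.6, 0.5]
finger_gap: 0.0255
finger_force: 0.0
```

Run:
```python
from ref import *
a,b=camera_info("scene"),camera_info("side"); A0,B0=cv2.imread('pics/scene0.png'),cv2.imread('pics/side0.png')
A,B=grab_frame("scene"),grab_frame("side"); s=sense(); print(s['clock'],s['wrist_force'])
cv2.imwrite('pics/sf.png',A[:,:,::-1]);cv2.imwrite('pics/bf.png',B[:,:,::-1])
x0=(.644,.208,.183)
print('tray scene',refine([(a,A,[0,1,2,3])],.08,.092,.07,x0,W=3),'side',refine([(b,B,[0,3])],.08,.092,.07,x0,W=3),refine([(b,B,[0,1,2,3])],.08,.092,.07,x0,W=3))
print('both',refine([(a,A,[0,1,2,3]),(b,B,[0,3])],.08,.092,.07,x0,W=3))
# did scale / bystanders move: image shift of patches outside tray
for n,I0,I,bx in(('display',A0,A,(345,160,372,192)),('jar',A0,A,(385,150,422,192)),('mug',A0,A,(238,210,268,256)),('bowl',A0,A,(85,155,132,200)),('display',B0,B,(172,155,200,182))):
    u,v,U,V=bx; t=I0[v:V,u:U]; r=cv2.matchTemplate(I[v-5:V+5,u-5:U+5,::-1].copy(),t,cv2.TM_CCOEFF_NORMED); print(n,cv2.minMaxLoc(r)[1::2])
```

```text
19.4167 [-0.3658  0.1867 -0.515 ]
tray scene (array([0.6418, 0.209 , 0.1844]), 99, np.float64(0.25228659639455503)) side (array([0.6441, 0.2077, 0.1813]), 50, np.float64(0.13234824272266754)) (array([0.6443, 0.2086, 0.1863]), 96, np.float64(0.24469226854819565))
both (array([0.6422, 0.2087, 0.1869]), 148, np.float64(0.24837590966091594))
display (0.7715631723403931, (9, 4))
jar (0.9996166229248047, (5, 5))
mug (0.9996274709701538, (5, 5))
bowl (0.9995774030685425, (5, 5))
display (0.6173937320709229, (5, 5))
```

Run:
```python
from h import *
A0,B0,A,B=[cv2.imread(f'pics/{n}.png').astype(np.float32).sum(2) for n in('scene0','side0','sf','bf')]
for n,I0,I,(u,v,U,V) in(('sc key end',A0,A,(362,158,376,196)),('sc front-right',A0,A,(350,190,376,200)),('side end',B0,B,(170,165,186,187)),('side near-corner',B0,B,(218,183,234,196))):
    r=cv2.matchTemplate(I[v-3:V+3,u-3:U+3],I0[v:V,u:U],cv2.TM_CCOEFF_NORMED); sh,resp=cv2.phaseCorrelate(I0[v:V,u:U],I[v:V,u:U]); print(n,cv2.minMaxLoc(r)[1::2],sh,resp)
```

```text
sc key end (0.9997320771217346, (3, 3)) (0.51244467292147, -0.014070999014194285) 0.9987512938429912
sc front-right (0.9936383962631226, (3, 3)) (0.5249636630737378, -0.019615631194857208) 1.0226128088103401
side end (0.8005701303482056, (3, 3)) (0.13592276755157595, 0.4083137263242307) 0.6105219912715256
side near-corner (0.9160226583480835, (3, 3)) (0.2966191991421532, 0.12145381354151041) 0.9604064668218295
```

```bash
python3 -c "
from bench import *
print(finish_job())"
```

```text
the job is handed in; nothing more can be done
None
```

The tray is on the scale's platter and released, about 1–2 mm off centre and square to well under 0.01 rad by camera. The scale, bowl, mug and jar show no movement, and I handed the job in at about 19 s; the judge's verdict was not shown.

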